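# Transfer a bonded-frame carrier over the end stops to the next curing rail

## Robot

A 6-joint arm with a two-finger parallel gripper is mounted at the origin on the work surface. World frame = base frame: x ahead of the robot, y to its left, z up, the work surface at z = 0. Lengths are in mm, angles in degrees, forces in N, time in s.
With the tool pointing down it reaches from about 350 to 850 mm from the base axis. Payload 8.1 kg.
Tool frame: the origin (TCP) lies at the very end of the fingers, on their centre line; the grasp point (between the pads) lies 19 mm behind it (r.grip_depth is the distance from the TCP to the grasp point, in mm); y points along the fingers, z is the direction in which the jaws open and shut, and the axes are right-handed (so a half turn about y gives the same grasp; the last joint's range is limited). The gripper opens to 85 mm and grips with 20 to 120 N. Pads are 22 mm wide; open, the fingers measure 114 mm over their backs; the gripper's body (76 mm by 85 mm) begins 54 mm behind the grasp point. The pads swing forward as they close: fully open they stand 13 mm farther back than shut.
Start: joints at [-81.899, 7.471, 85.268, -0, 87.261, -4.893], TCP at [134.937, -584.634, 207.692] pointing down, gripper open.
Joint ranges: [-169.43, 169.43], [-51.17, 129.36], [1.28, 143.12], [-76.62, 256.62], [0, 156.53], [-152.29, 152.29]. Speed limits (degrees/s): [136.94, 136.94, 159.86, 180, 180, 180].

## Interface

Orientations are given as [roll, pitch, yaw] about the fixed x, y, z axes, in that order (R = Rz(yaw) Ry(pitch) Rx(roll)).
In Python, from bench import readout, eyes, r gives the robot as it stands. The module is installed in compiled form; this text tells all that it offers.
- The arm moves only by the tool move_arm, never from a script. Its argument "motion" is text: rows parted by semicolons, each of 6 numbers parted by spaces: the shift along the world's x, y, z in cm, then the turn, a rotation vector about the world's x, y, z in degrees. A call has 1 to 10 rows; each row is the pose to reach, as a shift and turn from the pose commanded when the call began; what a row does not reach only later rows make up. A row lasts 1/12 s, in which the tool goes at most 41.7 mm and 7.16 degrees, less where a joint would pass 70% of its speed; a pose out of reach is approached as far as the arm can. A call with a gripper value outside its range is refused whole. "fingers" is the finger opening in cm, from 0 to 8.54, set as the call begins (left out, the last holds). The fingers move at their own pace and stop on an object; "squeeze" is the grip in N (left out, the last holds). Time passes only in rows, so rows that repeat a pose let the fingers close. It gives the time, the measured TCP pose, the force and the opening at its end, in the units of the state.
- readout.sense(): the state, without advancing time (a new reading comes with each control period).
- eyes.snapshot(name): name is "side" or "top" or "wrist"; returns a dict with "image" (384x512x3 uint8, blue, green, red), "fx", "fy", "cx", "cy" (pixels), "world_to_cam" (4x4, takes a point from world to camera coordinates). Camera axes: x right, y down, z forward; pixel columns grow to the right and rows downward; lengths in mm; the calibration is good to about 2 mm. A picture is of the moment at which its call begins. There is no depth.
- r.hand_in(): hands the job in, once; it reports no verdict.
The state is a dict: "time": time; "joint_pos": joint angles; "qd": joint speeds; "joint_efforts": joint torques, N m; "tool_pos": TCP position; "tcp_rot": TCP orientation; "ft_force": force on the tool from outside, world axes, zero at the start; "wrist_torque": the same for the moment, N m; "finger_gap": finger opening in mm.
Only numpy, scipy, OpenCV 4.12 (cv2) and the standard library are available. Lean on these libraries where they do the work, as an engineer would, in place of code of your own. Each camera call takes 0.05 s, during which the arm holds its last target. There are 200 camera calls.

## Task

Take the orange carrier off the first rail (red stop) by lifting it over the end stop at the rail's free end, and thread it over the green stop onto the next rail. Lower it until it sits on the rail before you let go, and leave it hanging there at rest. Do not drop it, and leave the other carriers and the things on the bench where they are.

Things in the scene. Friction and masses are not known exactly. Their poses are not given: they have to be found in the camera images.
- orange_carrier: The carrier to move: 0.15 to 0.3 kg, rigid, symmetric; orange head with a closed loop threaded on the rail, below it a black square frame with a clear pane. Origin: peak of the saddle under the loop's roof, 8 mm above the rail's axis when hanging. z up; the flat carrier lies in its x-z plane, the rail runs along its y. The frame is 90 mm wide, 12 thick, and ends 164 mm below the origin.
- grip_tab (a point): Middle of the upright grip tab on top of the orange carrier, 36 mm above the carrier's origin. The tab is 24 mm wide (carrier's x), 16 mm thick (y), its top 20 mm above this point; fingers have free room down to 20 mm below this point. Axes as the carrier.
- loop_middle (a point): Middle of the orange carrier's loop opening, 40 mm below its origin. Opening 61 mm wide (x); floor 36 mm below this point; the roof is an inverted V, peak 40 mm above this point, sides sloping down 30 degrees, 20 mm long in y; head 73 mm wide outside. The loop is closed: it leaves a rail only over the rail's free end.
- first_rail: Fixed stand, red stop: round level steel rail, 14 mm thick, 240 long, axis 200 mm above the bench, along its y from -120 to 120 mm. Origin on the bench under the rail's middle, z up. Post (249 mm high) and base plate at the +y end; the -y end is free, with an upright stop 12 mm wide (x), at y -120 to -112 mm, top 25 mm above the rail's axis; nothing beyond or below it.
- next_rail: Fixed stand, green stop, mirror image of the first: post at its -y end, free end with the same stop at +y (112 to 120 mm); same heights, origin on the bench under the rail's middle. The free ends face each other across a gap of 130 to 250 mm in world y; each stand's place and yaw (up to 0.22 rad) vary on their own, so the rails are seldom in line.
- next_rail_seat (a point): Point of the next rail 8 mm above the middle of its axis (208 mm above the bench); axes as its stand. A carrier hanging on this rail has its origin at x = 0, z = 0 in this frame, any y.
- first_rail_end (a point): Point 8 mm above the axis of the first rail at the outer face of its stop (the rail's free tip); axes as its stand.
- white_carrier: Same shape and size as the orange carrier, but with a white head; origin and axes alike. It hangs on the first rail towards the post; at least 95 mm lie between its middle and the stop. A bystander: leave it hanging.
- blue_carrier: Same shape and size as the orange carrier, but with a blue head; origin and axes alike. It hangs on the next rail towards the post; at least 95 mm lie between its middle and the stop. A bystander: leave it hanging.
- spray_can: White spray can with a blue band, 60 mm across, 190 mm tall, on the robot's side of the rails; origin at its foot. A bystander.
- brush: Hand brush about 200 mm long, lying on the bench beyond the rails. A bystander.
- hammer: Hammer about 260 mm long, lying on the bench beyond the rails. A bystander.
- red_bin: Small open red bin 120 x 100 x 60 mm on the robot's side of the rails; origin under its centre. A bystander.
- spare_frame: Loose black square frame 90 x 90 mm, 12 mm thick, lying flat on the bench between the stands. A bystander.
- cartridge: White and blue adhesive cartridge, 180 x 45 x 28 mm, lying flat on the bench between the stands. A bystander.

How it is judged:
By the outcome, as a careful person would: the job done as asked, in the order asked, and still so for the second after the job is handed in, with the robot touching nothing.
It also fails if it takes over 42 s, if anything falls off the work surface, if the arm or the gripper's body presses on something with over 40 N, if the wrist force passes 120 N, or if a joint passes its speed limit or range.

## Working session

There is one attempt and no reset: what is moved stays moved. The work goes in short steps, Python scripts to look and compute and a tool call to move; the robot and the scene stay as the last step left them, time stands still between calls to the robot, and variables do not carry over. Pictures are saved under pics/ and viewed, about 8 in all and at most 12, crops included, and the job is handed in when it is done.

Besides the shell and the picture viewer there is one more tool, called as a command line: name --argument value ..., lists and objects as JSON in quotes. move_arm: Moves the arm, as the interface text tells. Its arguments: {"type":"object","properties":{"motion":{"type":"string"},"fingers":{"type":"number"},"squeeze":{"type":"number"}},"required":["motion"]}

```bash
mkdir -p pics
python3 - <<'E'
from bench import readout, eyes, r
import cv2,numpy as np
print(readout.sense(), r.grip_depth)
for n in("side","top"):
    s=eyes.snapshot(n); cv2.imwrite(f"pics/{n}0.png",s["image"]); print(n,s["fx"],s["cx"],s["cy"],np.round(s["world_to_cam"],3).tolist())
E
```

```text
{'time': 0.0, 'joint_pos': array([-8.18970916e+01,  7.51726929e+00,  8.53304698e+01,  3.15201518e-04,
        8.72585867e+01, -4.89178807e+00]), 'qd': array([ 0.01191425, -0.06010428, -0.00560491, -0.02848683,  0.04323491,
       -0.01191619]), 'joint_efforts': array([ 8.20535824e-04, -5.69390631e+01, -5.00555491e+01, -7.38470499e-05,
        1.48700445e-02,  9.73774448e-07]), 'tool_pos': array([ 134.87041876, -584.04354681,  206.61050201]), 'tcp_rot': array([-9.01059117e+01,  9.38050118e-03, -1.67005328e+02]), 'ft_force': array([-0.55004784, -0.36391011,  0.69072561]), 'wrist_torque': array([-0.01242705, -0.0393705 , -0.00425657]), 'finger_gap': 85.2332420652134} 18.700000000000003
side 367.2264300456153 262.77852719521854 191.52624516230554 [[-0.982, -0.189, 0.017, 528.559], [-0.116, 0.526, -0.842, 220.597], [0.151, -0.829, -0.539, 957.868], [0.0, 0.0, 0.0, 1.0]]
top 472.5826120087094 256.00818675702294 191.70113656706386 [[0.025, -1.0, 0.005, -28.39], [-0.983, -0.025, -0.181, 547.013], [0.181, -0.001, -0.983, 1541.586], [0.0, 0.0, 0.0, 1.0]]
```

View pics/side0.png

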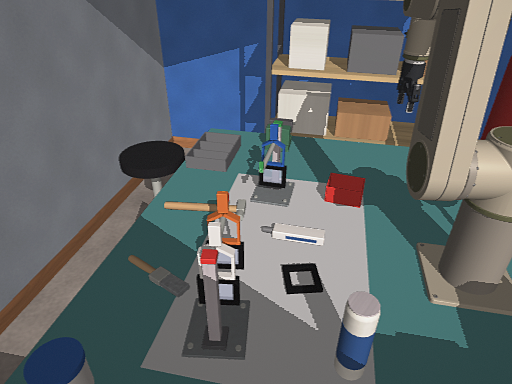

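View pics/top0.png

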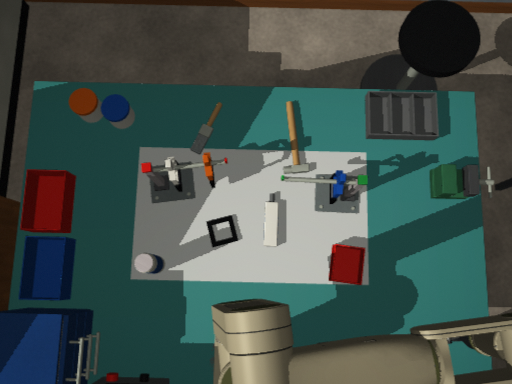

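The side view shows the orange carrier near (223,215) behind the white one. In the top view the red stop is at about (226,160), the green stop at (283,178), the post tops at (147,168) and (362,180), and the orange head at (209,165). Next I'll enlarge the rail area.

Run:
```python
import cv2
a=cv2.imread("pics/top0.png")[140:205,135:235]; b=cv2.imread("pics/top0.png")[140:205,275:375]
import numpy as np
cv2.imwrite("pics/c.png",np.vstack([cv2.resize(k,(700,455//1),interpolation=cv2.INTER_CUBIC)[60:360] for k in(a,b)]))
```

```text
(no output)
```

View pics/c.png

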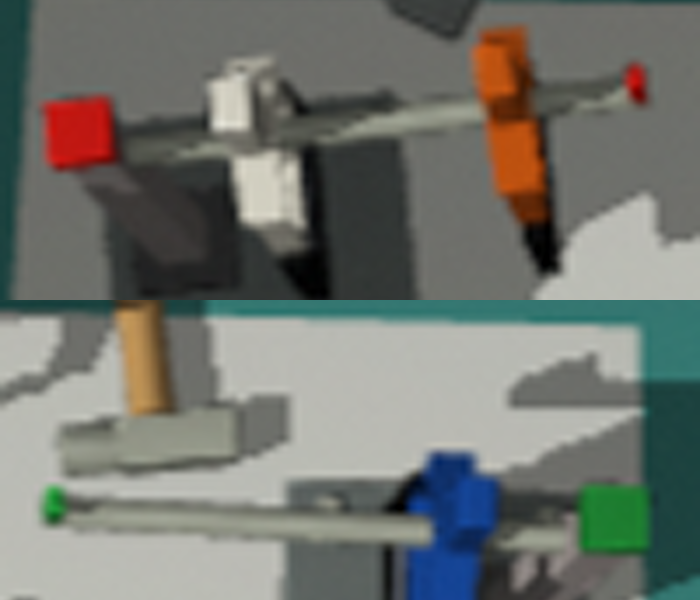

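```bash
cat > h.py <<'E'
import numpy as np
def ray(s,u,v,z):
    M=np.array(s["world_to_cam"]);R=M[:3,:3];c=-R.T@M[:3,3]
    d=R.T@np.array([(u-s["cx"])/s["fx"],(v-s["cy"])/s["fy"],1]);return c+d*(z-c[2])/d[2]
def proj(s,p):
    q=s["world_to_cam"]@np.append(p,1);return np.array([s["fx"]*q[0]/q[2]+s["cx"],s["fy"]*q[1]/q[2]+s["cy"]])
E
python3 - <<'E'
from bench import eyes
from h import *
s=eyes.snapshot("top")
A=lambda u,v,z:ray(s,u/7+135-.43,(v+60)/7+140-.43,z)
B=lambda u,v,z:ray(s,u/7+275-.43,(v-240)/7+140-.43,z)
P={}
for n,p in dict(rs=A(636,79,225),rp=A(80,133,249),gs=B(54,502,225),gp=B(615,518,249),tab=A(502,52,264)).items(): P[n]=p; print(n,p.round(1))
for a,b in(("rs","rp"),("gp","gs")):
    d=(P[b]-P[a])[:2]; print(np.degrees(np.arctan2(-d[0],d[1])),np.linalg.norm(d))
print(-s["world_to_cam"][:3,:3].T@s["world_to_cam"][:3,3])
E
```

```text
rs [612.3  80.5 225. ]
rp [576.6 313.3 249. ]
gs [562.3 -92.5 225. ]
gp [ 556.2 -328.3  249. ]
tab [612.6 134.6 264. ]
8.723995690255844 235.57955313401615
-1.4747594592991478 235.87542279780945
[ 258.71146665  -13.44172577 1615.36523532]
```

move_arm --motion "0 0 2 0 0 0; 1 1.5 5 0 0 0;3 4.5 8 0 0 0;5 7.6 11 0 0 0;7.1 10.8 13 0 0 0;9.2 14.1 15 0 0 0;11.3 17.4 16 0 0 0;13.4 20.7 17 0 0 0;15.6 24 17 0 0 0;17.8 27.3 17 0 0 0"

```text
time: 0.98
tool_pos: [309.5, -316.4, 378.8]
tcp_rot: [-89.9, 0.1, -167.0]
ft_force: [0.2, -1.5, 0.2]
finger_gap: 85.0
```

move_arm --motion "2.2 3.3 0 0 0 0;4.4 6.6 0 0 0 0;6.6 9.9 0 0 0 0;8.8 13.2 0 0 0 -1;11 16.5 0 0 0 -2;13.2 19.8 0 0 0 -3;15.4 23.1 0 0 0 -4;17.6 26.4 0 0 0 -4.3;19.8 29.7 0 0 0 -4.3;22 33 0 0 0 -4.3"

```text
time: 1.82
tool_pos: [529.4, 14.2, 377.4]
tcp_rot: [-90.0, -0.0, -171.3]
ft_force: [-0.3, -0.3, 0.5]
finger_gap: 85.4
```

move_arm --motion "2 3.2 0 0 0 0;3.8 6 0 0 0 0;5.4 8.4 0 0 0 0;6.5 9.8 0 0 0 0;6.5 10 0 0 0 0;6.5 10 0 0 0 0;6.5 10 0 0 0 0"

```text
time: 2.4
tool_pos: [593.5, 111.7, 377.4]
tcp_rot: [-90.0, -0.0, -171.3]
ft_force: [0.5, -0.8, 0.4]
finger_gap: 85.6
```

Run:
```python
from bench import readout, eyes
import cv2,numpy as np,pickle
t=readout.sense();print(t["tool_pos"],t["tcp_rot"],t["joint_pos"])
s=eyes.snapshot("wrist");pickle.dump(s,open("w1.pkl","wb"));cv2.imwrite("pics/w1.png",s["image"]);print(s["fx"],np.round(s["world_to_cam"],3).tolist())
```

```text
[593.45796466 111.66967258 377.36367911] [-8.99808458e+01 -4.39459896e-02 -1.71304217e+02] [ 5.80666863e+00  7.98547093e+00  6.71796551e+01 -2.20852680e-02
  1.04877798e+02  8.71052153e+01]
327.87282700085126 [[0.152, -0.988, 0.001, 20.416], [-0.937, -0.143, 0.319, 476.749], [-0.315, -0.049, -0.948, 733.961], [0.0, 0.0, 0.0, 1.0]]
```

View pics/w1.png

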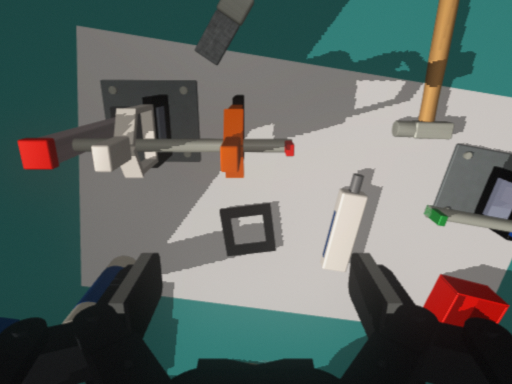

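The wrist view shows the orange head at about (233,140), the red stop at (290,149) and the green stop at (436,215). I'll enlarge these.

Run:
```python
import cv2,numpy as np
i=cv2.imread("pics/w1.png")
a=cv2.resize(i[90:190,200:300],(600,600),interpolation=cv2.INTER_CUBIC); b=cv2.resize(i[190:240,415:440],(200,400),interpolation=cv2.INTER_CUBIC)
c=np.zeros((600,800,3),np.uint8);c[:,:600]=a;c[:400,600:]=b
cv2.imwrite("pics/c2.png",c)
```

```text
(no output)
```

View pics/c2.png

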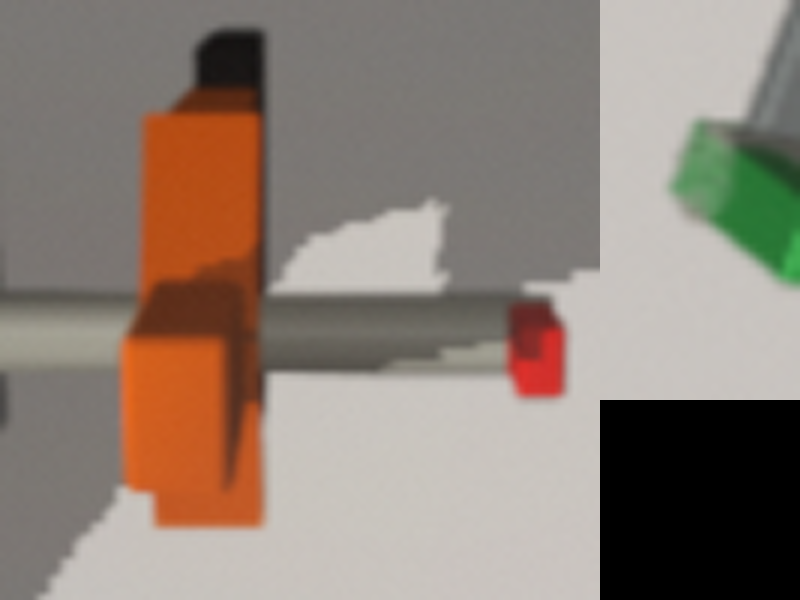

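Run:
```python
import pickle
from h import *
s=pickle.load(open("w1.pkl","rb"))
A=lambda u,v,z:ray(s,200+u/6-.42,90+v/6-.42,z).round(1)
print("tab",A(174,414,264),"corners",[A(*c,264) for c in((122,338),(222,338),(228,490),(125,490))])
print("stop",A(540,363,225))
for z in (225,):print("green",ray(s,415+160/8,190+190/8,z))
# predictions of stops from top estimates
print(proj(s,[612.3,80.5,225]),proj(s,[562.3,-92.5,225]))
```

```text
tab [606.6 137.2 264. ] corners [array([616.5, 145.9, 264. ]), array([618.7, 131.8, 264. ]), array([596.4, 127.9, 264. ]), array([594.1, 142.8, 264. ])]
stop [614.7  80.6 225. ]
green [571.0475018  -83.26750886 225.        ]
[289.1900653  152.43117278] [440.68693769 222.49248762]
```

move_arm --motion "1.2 2.5 -2 0 0 0;1.3 2.55 -5 0 0 0;1.3 2.55 -8 0 0 0;1.3 2.55 -11 0 0 0;1.3 2.55 -13.3 0 0 0;1.3 2.55 -14.5 0 0 0;1.3 2.55 -14.8 0 0 0;1.3 2.55 -14.8 0 0 0" --fingers 4.5 --squeeze 40

```text
time: 3.12
tool_pos: [606.5, 136.9, 229.7]
tcp_rot: [-90.0, -0.0, -171.4]
ft_force: [0.4, 0.5, -0.1]
finger_gap: 45.1
```

move_arm --motion "0 0 0 0 0 0;0 0 0 0 0 0;0 0 0 0 0 0;0 0 0 0 0 0;0 0 0 0 0 0;0 0 0 0 0 0;0 0 0 0 0 0;0 0 0 0 0 0" --fingers 0 --squeeze 60

```text
time: 3.78
tool_pos: [608.1, 137.7, 232.4]
tcp_rot: [-90.0, 0.2, -171.3]
ft_force: [-0.1, -0.7, 6.4]
finger_gap: 14.1
```

move_arm --motion "0 0 0.3 0 0 0;0 0 0.8 0 0 0;0 0 1.3 0 0 0;0 0 1.8 0 0 0;0 0 2.3 0 0 0;0 0 2.8 0 0 0;0 0 3.3 0 0 0;0 0 3.7 0 0 0;0 0 3.8 0 0 0;0 0 3.8 0 0 0"

```text
time: 4.62
tool_pos: [607.1, 137.7, 268.2]
tcp_rot: [-90.0, 0.1, -171.3]
ft_force: [1.6, 0.5, -2.5]
finger_gap: 13.7
```

Run:
```python
from bench import readout, eyes
import cv2,numpy as np,pickle
t=readout.sense();print(t["tool_pos"],t["tcp_rot"],t["ft_force"],t["finger_gap"])
S={n:eyes.snapshot(n) for n in("wrist","side")};pickle.dump(S,open("w2.pkl","wb"))
w=S["wrist"]["image"]; q=cv2.resize(S["side"]["image"][160:320,160:320],(384,384),interpolation=cv2.INTER_CUBIC)
o=np.hstack([w[:,:416],q]);cv2.imwrite("pics/w2.png",o)
```

```text
[607.0584201  137.66585236 268.19788736] [-8.99979540e+01  5.00797469e-02 -1.71307720e+02] [ 1.56052307  0.46310555 -2.47096125] 13.709691672167605
```

View pics/w2.png

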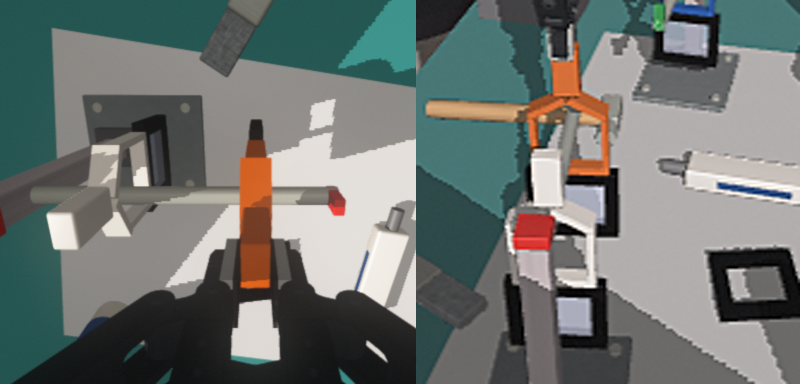

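The orange carrier is held and raised about 36 mm, with its loop around the rail, clear of the stop height. I'll slide it past the red stop into the gap.

move_arm --motion "0.05 -0.5 0 0 0 0;0.2 -1.5 0 0 0 0;0.45 -3 0 0 0 0;0.7 -4.7 0 0 0 0;1 -6.5 0 0 0 0;1.25 -8.3 0 0 0 0;1.5 -10.1 0 0 0 0;1.8 -11.9 0 0 0 0;2.0 -13.3 0 0 0 0;2.1 -14 0 0 0 0"

```text
time: 5.55
tool_pos: [627.9, -5.6, 267.4]
tcp_rot: [-90.0, -0.0, -171.4]
ft_force: [-0.8, -0.2, -2.3]
finger_gap: 13.5
```

Run:
```python
from bench import readout, eyes
import cv2,numpy as np,pickle
t=readout.sense();print(t["tool_pos"],t["tcp_rot"],t["ft_force"],t["finger_gap"])
S={n:eyes.snapshot(n) for n in("wrist","side")};pickle.dump(S,open("w3.pkl","wb"))
w=S["wrist"]["image"]; q=cv2.resize(S["side"]["image"][100:260,200:320],(288,384),interpolation=cv2.INTER_CUBIC)
o=np.hstack([w,q]);cv2.imwrite("pics/w3.png",o)
```

```text
[627.8896818   -5.59660472 267.41737101] [-8.99523531e+01 -1.79323377e-02 -1.71449780e+02] [-0.75142349 -0.24997708 -2.31157601] 13.499201718070077
```

View pics/w3.png

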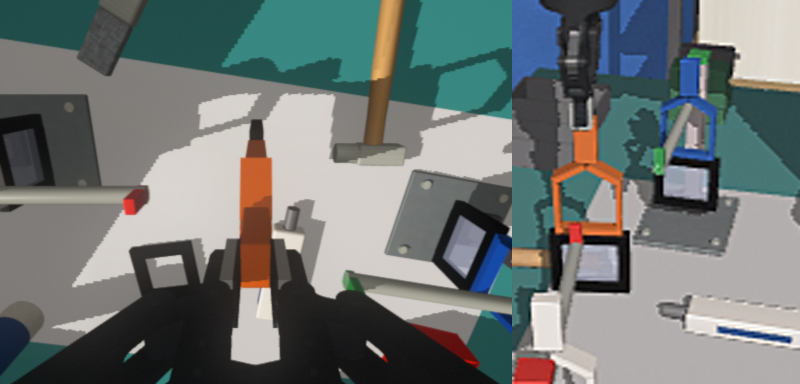

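The carrier is off the first rail, hanging upright in the gap. The green stop is at about (349,280) in the wrist view. I'll overlay the next-rail model for two candidate positions to fix where it is.

Run:
```python
import cv2,numpy as np,pickle
from h import *
from bench import eyes
S=pickle.load(open("w3.pkl","rb"));S["top"]=eyes.snapshot("top")
def model(x,y,yaw): # stop outer-face centre
    a=np.radians(yaw);X=np.array([np.cos(a),np.sin(a),0]);Y=np.array([-np.sin(a),np.cos(a),0]);o=np.array([x,y,0])
    P=lambda dx,dy,z:o+dx*X+dy*Y+[0,0,z]
    top=[P(-6,0,225),P(6,0,225),P(6,-8,225),P(-6,-8,225)]
    return [top,[P(-7,-8,200),P(-7,-150,200)],[P(7,-8,200),P(7,-150,200)]]
out=[]
for n,(u,v,w,h) in dict(wrist=(335,255,100,60),top=(278,165,50,30),side=(245,140,50,30)).items():
    s=S[n];k=500//w if n!="wrist" else 5
    k=5 if w==100 else 10
    im=cv2.resize(s["image"][v:v+h,u:u+w],None,fx=k,fy=k,interpolation=cv2.INTER_CUBIC)
    for col,m in(((255,0,255),model(563,-88,-1.5)),((0,255,255),model(569,-82,-1.5))):
        for pl in m:
            q=np.array([(proj(s,p)-[u,v]+.5)*k for p in pl]).round().astype(int)
            cv2.polylines(im,[q],len(pl)>2,col,1)
    out.append(im)
    g=s["image"].astype(int);mk=(g[...,1]>g[...,2]+50)&(g[...,1]>g[...,0]+50)
o=np.zeros((600,800,3),np.uint8);o[:300,:500]=out[0];o[300:,:500]=out[1];o[:300,500:]=out[2][:,:300]
cv2.imwrite("pics/ov.png",o)
```

```text
(no output)
```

View pics/ov.png

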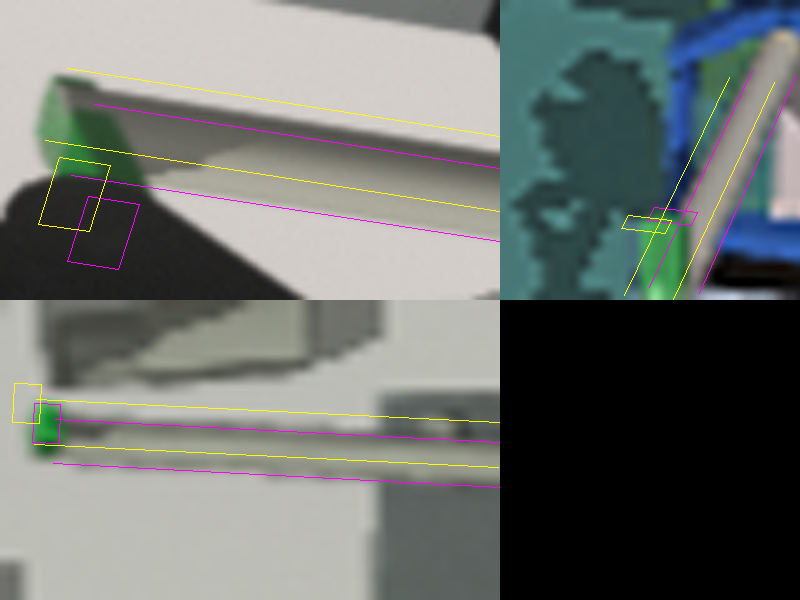

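The magenta candidate (outer stop face at x≈563–564, y≈−88, yaw −1.5°) fits all three views to within a few mm. I'll line the carrier up in the gap.

move_arm --motion "-0.3 0 0 0 0 -0.5;-1 0 0 0 0 -1.7;-2 0 0 0 0 -3.3;-3 0 0 0 0 -5;-4 0 0 0 0 -6.7;-5 0 0 0 0 -8.4;-5.7 0 0 0 0 -9.5;-6 0 0 0 0 -10.1;-6 0 0 0 0 -10.1;-6 0 0 0 0 -10.1"

```text
time: 6.53
tool_pos: [567.9, -2.1, 267.8]
tcp_rot: [-90.0, 0.0, 178.6]
ft_force: [-0.2, 0.7, -2.7]
finger_gap: 13.9
```

Run:
```python
from bench import readout, eyes
import cv2,numpy as np,pickle
t=readout.sense();print(t["tool_pos"],t["tcp_rot"],t["ft_force"],t["finger_gap"])
S={n:eyes.snapshot(n) for n in("wrist","side")};pickle.dump(S,open("w4.pkl","wb"))
w=S["wrist"]["image"]; q=cv2.resize(S["side"]["image"][100:228,205:301],(288,384),interpolation=cv2.INTER_CUBIC)
o=np.hstack([w,q]);cv2.imwrite("pics/w4.png",o)
```

```text
[567.88732945  -2.07247022 267.81282917] [-8.99999238e+01  3.61481311e-02  1.78634824e+02] [-0.17099876  0.73812705 -2.72137275] 13.868265484345375
```

View pics/w4.png

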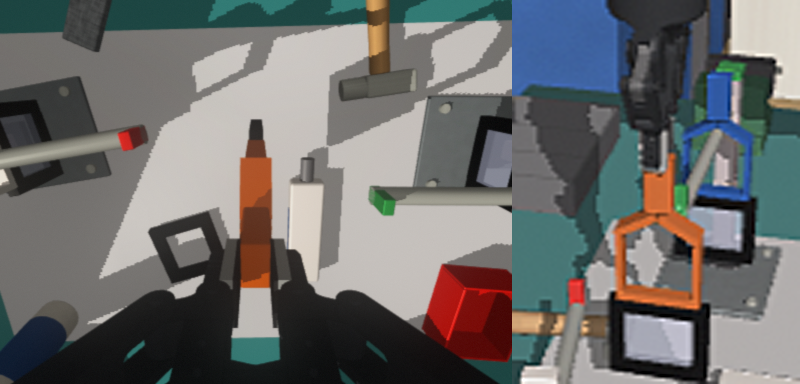

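The rail lies level in the wrist image at row ~197, where the first rail lay (~196) at the lifted pose, so the carrier is aligned to about 1 mm. I'll thread it on.

move_arm --motion "0 -0.5 0 0 0 0;-0.05 -1.5 0 0 0 0;-0.1 -3 0 0 0 0;-0.1 -4.7 0 0 0 0;-0.15 -6.5 0 0 0 0;-0.2 -8.4 0 0 0 0;-0.25 -10.3 0 0 0 0;-0.3 -12.2 0 0 0 0;-0.35 -14.1 0 0 0 0;-0.4 -15.8 0 0 0 0"

```text
time: 7.47
tool_pos: [563.5, -162.7, 267.4]
tcp_rot: [-90.0, -0.0, 178.6]
ft_force: [0.2, 0.0, -3.0]
finger_gap: 14.1
```

move_arm --motion "0 -0.5 0 0 0 0;0 -0.6 0 0 0 0;0 -0.6 0 0 0 0;0 -0.6 0 0 0 0"

```text
time: 7.8
tool_pos: [563.8, -165.8, 267.5]
tcp_rot: [-90.0, -0.0, 178.6]
ft_force: [-0.4, -0.9, -3.2]
finger_gap: 14.1
```

Run:
```python
from bench import readout, eyes
import cv2,numpy as np,pickle
t=readout.sense();print(t["tool_pos"],t["tcp_rot"],t["ft_force"],t["finger_gap"])
S={n:eyes.snapshot(n) for n in("wrist","side")};pickle.dump(S,open("w5.pkl","wb"))
w=S["wrist"]["image"]; q=cv2.resize(S["side"]["image"][100:228,215:311],(288,384),interpolation=cv2.INTER_CUBIC)
o=np.hstack([w,q]);cv2.imwrite("pics/w5.png",o)
```

```text
[ 563.83732475 -165.78535039  267.52278109] [-9.00284931e+01 -7.13751022e-03  1.78611308e+02] [-0.38994498 -0.86350125 -3.16156116] 14.084439321940428
```

View pics/w5.png

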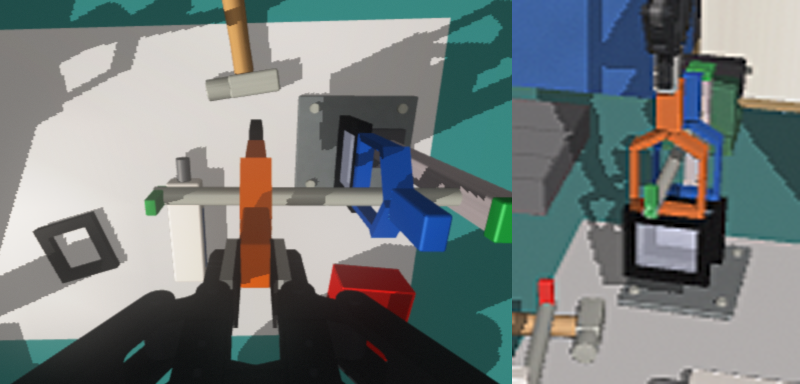

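The rail now passes through the orange loop, between the green stop (152,200) and the blue carrier. I'll lower it until the saddle takes the weight.

move_arm --motion "0 0 -0.3 0 0 0;0 0 -0.8 0 0 0;0 0 -1.4 0 0 0;0 0 -2 0 0 0;0 0 -2.5 0 0 0;0 0 -2.9 0 0 0;0 0 -3.2 0 0 0;0 0 -3.4 0 0 0;0 0 -3.4 0 0 0;0 0 -3.4 0 0 0"

```text
time: 8.73
tool_pos: [563.8, -166.4, 233.7]
tcp_rot: [-90.0, 0.0, 178.6]
ft_force: [0.3, 0.2, -3.0]
finger_gap: 14.1
```

move_arm --motion "0 0 -0.1 0 0 0;0 0 -0.2 0 0 0;0 0 -0.3 0 0 0;0 0 -0.3 0 0 0;0 0 -0.3 0 0 0"

```text
time: 9.15
tool_pos: [564.6, -166.6, 232.4]
tcp_rot: [-89.9, 0.2, 178.6]
ft_force: [0.6, 1.0, 5.0]
finger_gap: 13.9
```

Contact shows at TCP z 232.4, the same height as at the grasp, with force up to +5 N. It is seated, so I'll release gently and back off.

move_arm --motion "0 0 0.15 0 0 0;0 0 0.15 0 0 0;0 0 0.15 0 0 0"

```text
time: 9.4
tool_pos: [564.1, -166.5, 232.6]
tcp_rot: [-90.0, 0.1, 178.6]
ft_force: [1.0, -0.6, 2.7]
finger_gap: 13.7
```

move_arm --motion "0 0 0 0 0 0;0 0 0 0 0 0;0 0 0 0 0 0;0 0 0 0 0 0;0 0 0 0 0 0;0 0 0 0 0 0" --fingers 4.5

```text
time: 9.9
tool_pos: [563.8, -166.4, 232.0]
tcp_rot: [-90.0, -0.0, 178.6]
ft_force: [-0.3, -0.6, -0.6]
finger_gap: 45.1
```

move_arm --motion "0 0 0.5 0 0 0;0 0 1.5 0 0 0;0 0 3 0 0 0;0 0 5 0 0 0;0 0 7.5 0 0 0;0 0 10 0 0 0;0 0 12 0 0 0;0 0 13.5 0 0 0;0 0 14 0 0 0;0 0 14 0 0 0"

```text
time: 10.73
tool_pos: [564.5, -166.6, 374.8]
tcp_rot: [-89.9, 0.2, 178.6]
ft_force: [0.1, 0.6, 0.1]
finger_gap: 45.2
```

move_arm --motion "0 0 0 0 0 0;0 0 0 0 0 0;0 0 0 0 0 0;0 0 0 0 0 0;0 0 0 0 0 0;0 0 0 0 0 0;0 0 0 0 0 0;0 0 0 0 0 0;0 0 0 0 0 0;0 0 0 0 0 0"

```text
time: 11.57
tool_pos: [563.8, -166.4, 372.2]
tcp_rot: [-90.0, 0.0, 178.6]
ft_force: [0.4, 0.1, -0.1]
finger_gap: 44.9
```

Run:
```python
from bench import readout, eyes
import cv2,numpy as np,pickle
t=readout.sense();print(t["time"],t["tool_pos"],t["ft_force"],t["finger_gap"])
S={n:eyes.snapshot(n) for n in("wrist","side")}
b=eyes.snapshot("side")["image"]; print(cv2.absdiff(b,S["side"]["image"]).max())
w=S["wrist"]["image"]; q=cv2.resize(S["side"]["image"][100:356,160:352],(288,384),interpolation=cv2.INTER_CUBIC)
o=np.hstack([w,q]);cv2.imwrite("pics/w6.png",o)
```

```text
11.5667 [ 563.81667699 -166.35552196  372.16771819] [ 0.40758771  0.05832897 -0.0669598 ] 44.946835287264314
31
```

View pics/w6.png

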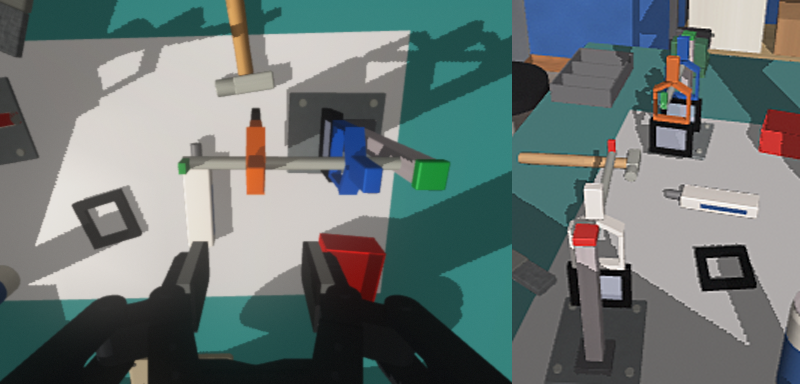

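The orange carrier hangs on the next rail, square to it and free of the gripper. Before handing in, I'll check numerically for rest and for bystander movement.

Run:
```python
from bench import readout, eyes, r
import cv2,numpy as np
def c(im,f):
    g=im.astype(int);m=f(g[...,0],g[...,1],g[...,2]);return m
for n in("side","top"):
    a=cv2.imread(f"pics/{n}0.png");b=eyes.snapshot(n)["image"]
    d=cv2.absdiff(a,b).max(2)>50
    k,l,st,ce=cv2.connectedComponentsWithStats(d.astype(np.uint8))
    print(n,[tuple(s) for s in st[1:] if s[4]>12])
    if n=="side":x=b[110:165,250:300];a0=a[110:165,250:300]
bl=lambda b,g,r:(b>g+70)&(b>r+70)
og=lambda b,g,r:(r>b+90)&(r>g+60)
for t in range(4):
    s=eyes.snapshot("side")["image"][100:190,225:300];yy,xx=np.nonzero(c(s,og));print(len(yy),yy.mean()+100,xx.mean()+225)
T0=cv2.imread("pics/top0.png")[160:205,320:358];T1=eyes.snapshot("top")["image"][160:205,320:358]
for T in(T0,T1):
    yy,xx=np.nonzero(c(T,bl));print("blue",len(yy),yy.mean(),xx.mean())
cv2.imwrite("pics/bl.png",cv2.resize(np.hstack([T0,T1]),None,fx=8,fy=8,interpolation=cv2.INTER_CUBIC))
```

```text
side [(np.int32(252), np.int32(0), np.int32(37), np.int32(94), np.int32(1224)), (np.int32(397), np.int32(0), np.int32(115), np.int32(201), np.int32(15134)), (np.int32(284), np.int32(20), np.int32(2), np.int32(18), np.int32(19)), (np.int32(403), np.int32(44), np.int32(4), np.int32(14), np.int32(17)), (np.int32(268), np.int32(50), np.int32(4), np.int32(17), np.int32(29)), (np.int32(267), np.int32(81), np.int32(3), np.int32(13), np.int32(15)), (np.int32(291), np.int32(92), np.int32(40), np.int32(50), np.int32(1293)), (np.int32(242), np.int32(137), np.int32(40), np.int32(69), np.int32(1174)), (np.int32(326), np.int32(140), np.int32(26), np.int32(33), np.int32(59)), (np.int32(407), np.int32(142), np.int32(21), np.int32(58), np.int32(662)), (np.int32(240), np.int32(161), np.int32(9), np.int32(15), np.int32(25)), (np.int32(373), np.int32(167), np.int32(22), np.int32(9), np.int32(36)), (np.int32(333), np.int32(188), np.int32(7), np.int32(18), np.int32(100)), (np.int32(205), np.int32(191), np.int32(39), np.int32(79), np.int32(919)), (np.int32(484), np.int32(190), np.int32(28), np.int32(27), n
[... 1629 characters left out ...]
9), np.int32(1319)), (np.int32(217), np.int32(324), np.int32(23), np.int32(10), np.int32(37)), (np.int32(137), np.int32(343), np.int32(55), np.int32(41), np.int32(1435)), (np.int32(230), np.int32(350), np.int32(47), np.int32(6), np.int32(90)), (np.int32(263), np.int32(365), np.int32(15), np.int32(19), np.int32(132)), (np.int32(222), np.int32(368), np.int32(10), np.int32(16), np.int32(98))]
421 160.3729216152019 266.94061757719714
421 160.375296912114 266.94061757719714
422 160.40758293838863 266.9620853080569
421 160.375296912114 266.94061757719714
blue 116 24.92241379310345 18.724137931034484
blue 0 nan nan<stdin>:17: RuntimeWarning: Mean of empty slice.
  ret = ret.dtype.type(ret / rcount)
```

View pics/bl.png

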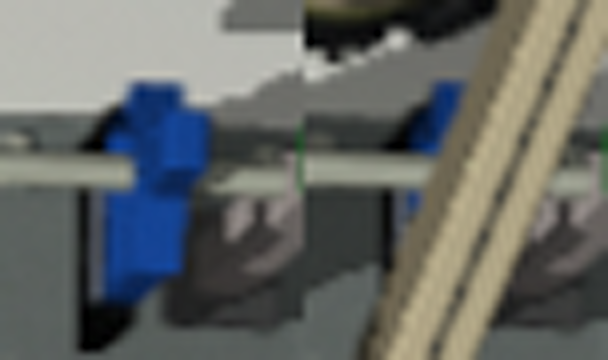

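The orange carrier's centroid is steady to under 0.05 px over four frames. The arm hides most of the blue carrier in the top view, but the part still visible is where it was at the start. I'll hand in.

```bash
python3 -c "
from bench import readout,r
print(r.hand_in(), readout.sense()['time'])"
```

```text
the job is handed in; nothing more can be done
the job is handed in; nothing more can be done
```

I lifted the orange carrier about 36 mm, took it over the red stop and across the gap, then turned it about 10° to suit the next rail. I threaded it over the green stop, lowered it until the rail took its weight, let go and backed off. The job is handed in, at about 12 s of the 42 s allowed.

**Seating:** contact came at TCP z 232.4, the same height as at the grasp, and the upward force rose to about 5 N before I released.

**At rest:** the carrier hangs square on the next rail, between the green stop and the blue carrier. It stayed still to under 0.05 px over four frames, and the tool was about 14 cm clear of it with no force on it.

**Bystanders:** the final pictures show the white carrier, spare frame, cartridge, hammer and red bin in their places. I checked these by eye. The before/after image comparison also flagged patches where the arm, the orange carrier and their shadows had moved, so it did not confirm this.

**Not fully checked:** the arm hid most of the blue carrier in the last top view, so its numerical check found nothing. The part still visible matches the start, and nothing touched it on the way.

**Disagreement:** early estimates of the green stop differed by about 9 mm between the wrist and top cameras. Overlaying the rail model on all three camera views settled it to a few mm, well within the loop's clearance.

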